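# Open the crate's double-latched gate and hold it wide

### The arm

A 7-joint arm with a two-finger parallel gripper is mounted at the origin on a cart in front of the work surface, level with it; the furniture and walls round the work are solid. World frame = base frame: x ahead of the robot, y to its left, z up, the work surface at z = 0. Lengths are in m, angles in rad, forces in N, time in s.
With the tool pointing down it reaches from about 0.425 to 1.025 m from the base axis. Payload 3.6 kg.
Tool frame: the origin (TCP) lies between the finger pads; the fingertips stand 8 mm ahead of it and the grasp point (between the pads) lies 11 mm behind it; z points along the fingers, y is the line along which they close (so a half turn about z gives the same grasp; the last joint's range is limited). The gripper opens to 85 mm and grips with 20 to 120 N. Pads are 22 mm wide; open, the fingers measure 114 mm over their backs; the gripper's body (76 mm by 85 mm) begins 54 mm behind the grasp point. The pads swing forward as they close: fully open they stand 13 mm farther back than shut.
Start: joints at [-1.315, 0.591, 0.048, 1.609, -0.033, 0.943, -0.034], TCP at [0.248, 0.681, 0.239] pointing down, gripper open.
Joint ranges: [-2.69, 2.69], [-0.47, 2.24], [-1.27, 1.36], [0.19, 2.51], [-1.53, 4.68], [0.08, 2.07], [-3.09, 3.09]. Speed limits (rad/s): [2.57, 2.57, 3.14, 3.14, 3.14, 3.14, 3.14].

### API

Orientations are given as a unit quaternion [x, y, z, w].
In Python, from station import ctrl, viewer, hand_in gives the robot as it stands.
- The arm moves only by the shell command python3 -m pendant 'ROWS'. ROWS is JSON, a list of rows, each an object with "delta_rot": the turn, a rotation vector about the world's x, y, z in degrees, a list of three; "xyz": the shift along the world's x, y, z in cm, a list of three; "hand": the finger opening in cm, from 0 to 8.54. A call has 1 to 12 rows; each row is the pose to reach, as a shift and turn from the pose commanded when the call began; what a row does not reach only later rows make up. A row lasts 1/12 s, in which the tool goes at most 41.7 mm and 7.16 degrees, less where a joint would pass 70% of its speed; a pose out of reach is approached as far as the arm can. A call with a gripper value outside its range is refused whole. The fingers move at their own pace and stop on an object; the grip force is fixed at half the most. Time passes only in rows, so rows that repeat a pose let the fingers close. It gives the time, the measured TCP pose, the force, the opening and the grip force at its end, in the units of the state.
- ctrl.read_state(): the state, without advancing time (a new reading comes with each control period).
- viewer.read_camera(name): name is "scene" or "side" or "wrist"; returns a dict with "image" (384x512x3 uint8, red, green, blue), "intrinsics" (3x3 intrinsics, pixels), "origin" and "orientation" of the camera in the world. Camera axes: x right, y up, looking along -z (the intrinsics and any distortion apply to the point x, -y, -z); pixel columns grow to the right and rows downward; lengths in m; the calibration is good to about 2 mm. A picture is of the moment at which its call begins. There is no depth.
- hand_in(): hands the job in; it is judged then, once.
The state is a dict: "t": time; "joints": joint angles; "qd": joint speeds; "effort": joint torques, N m; "eef_pos": TCP position; "tcp_rot": TCP orientation; "contact_force": force on the tool from outside, world axes, zero at the start; "ft_torque": the same for the moment, N m; "grip_width": finger opening in m; "grasp_force": force on a finger pad.
Only numpy, scipy, OpenCV 4.12 (cv2) and the standard library are available. Lean on these libraries where they do the work, as an engineer would, in place of code of your own. Each camera call takes 0.05 s, during which the arm holds its last target. There are 200 camera calls.

### The job

A colleague needs both hands to take the samples out of the small transport crate, so open its front gate for them. Slide the guard on the crate's lid fully back by its knob, then squeeze the catch nearer the gate's hinge fully against its fixed post, then the other catch in the same way, and swing the gate by its upright handle past the detent to wide open. Finish while still holding the gate's handle, with the gate held still and wide open against its closing spring; leave the vial, the tape roll and the small bottle beside the crate undisturbed.

Things in the scene. Friction and masses are not known exactly. Their poses are not given: they have to be found in the camera images.
- crate: fixed white and aluminium crate, 120 (x) x 150 (y) x 95 mm high, lid (deck) on top, with a flat 6 mm sill plate reaching 85 mm further out in front. Origin: centre of the crate's underside at bench height. Its own -x axis points out of the front where the gate is, the gate's hinge is on its -y side (its right, seen from the front) and the gate's handle on its +y side, z up. The guard, catches and posts stand on the deck, whose top is at z = 95 mm. Its place and yaw vary.
- guard_knob (a point): on the axis of the guard's upright round black knob (16 mm diameter, top 14 mm above this point, deck 38 mm below it); the knob stands behind the catches, midway between them. The guard is a grey fork whose two prongs stand in the gaps of both catches and keep them from being squeezed.
- guard (a joint): travel of the guard along the crate's +x (towards the crate's back, away from the gate), m; about 0 to 0.005 at the start (prongs in the catches), 0.028 fully back at its stop (prongs clear). Friction about 2 N, stays where it is left.
- catch_1_tab (a point): centre of the sliding black tab of the catch nearer the gate's hinge (crate -y side): 18 (x) x 10 (y) x 42 mm high, this point 15.5 mm below its top and 27 mm above the deck. The tab is the inner part of the catch; it slides along the crate's -y towards post_1, with 20 mm of gap between the two at rest (40 mm over both outer faces, 24 mm when fully squeezed). A steel arm from its foot ends in a hook that bars the gate.
- catch_1 (a joint): travel of tab 1 towards its post, m; about 0 at the start (latched), 0.016 at its stop (released; the hook is clear from 0.0125). Friction about 3 N, stays where it is left.
- post_1_mid (a point): centre of the fixed steel post of catch 1, 20 (x) x 10 (y) x 42 mm high, at the same height as catch_1_tab, 15 mm below its top; 30 mm from the tab's centre at rest in the crate's -y.
- post_1: the same fixed post of catch 1; origin under its centre on the deck.
- catch_2_tab (a point): centre of the sliding black tab of the other catch (crate +y side, nearer the gate's handle): as catch 1, mirrored; it slides along the crate's +y towards post_2.
- catch_2 (a joint): travel of tab 2 towards its post, m; as catch_1.
- post_2_mid (a point): centre of the fixed steel post of catch 2, as post_1_mid, 30 mm from its tab at rest in the crate's +y.
- post_2: the same fixed post of catch 2; origin under its centre on the deck.
- gate_handle: upright round black handle post on the free end of the gate, 14 mm diameter; origin on its axis 16 mm below its top and 52 mm above the gate's top rail (142 mm above the bench). Grip it from above here; the gate's hook arms stay more than 30 mm below this point. It moves on a circle of 114 mm radius about the gate's hinge and turns with the gate, so a gripper that turns along (at least in part) strains it least.
- gate_hinge (a point): point on the gate's vertical hinge axis, at the same height as the handle's origin.
- gate (a joint): angle of the gate, rad; 0 shut, grows as its free end swings out of the front (crate -x), counter-clockwise seen from above; 1.3 is the stop. A sprung ball in the sill gives a detent at about 0.5 to 0.8 (about 4 N at the handle); a closing spring pulls with about 2 N at the handle when wide open, so a released gate falls back to the detent. Wide open means more than 1.05 (60 degrees). Barred by the hooks until both catches are released.
- vial: bystander: loose vial, 24 mm diameter, 50 mm high, to the right of the crate; origin under its centre.
- tape_roll: bystander: loose roll of tape lying flat, 68 mm diameter, 19 mm high, right of and in front of the crate; origin under its centre.
- bottle_small: bystander: loose bottle with cap, 54 mm diameter, 99 mm high, to the right of the crate; origin under its centre.

How it is judged:
By the outcome, as a careful person would: the job done as asked, in the order asked, and still so for the second after the job is handed in, while the arm keeps its last pose, push and grip.
It also fails if it takes over 56 s, if anything falls off the work surface, if the arm or the gripper's body presses on something with over 40 N, if the wrist force passes 120 N, or if a joint passes its speed limit or range.

## Working session

There is one attempt and no reset: what is moved stays moved. The work goes in short steps, Python scripts to look and compute and a shell command to move; the robot and the scene stay as the last step left them, time stands still between calls to the robot, and variables do not carry over. Pictures are saved under pics/ and viewed, at most 10 in all, crops included, and the job is handed in when it is done.

```bash
mkdir -p pics; ls
cat > h.py <<'E'
import numpy as np, cv2
from scipy.spatial.transform import Rotation as R
from station import ctrl, viewer
def shot(n,f):
    c=viewer.read_camera(n); cv2.imwrite(f'pics/{f}.png',c['image'][...,::-1]); np.save(f'pics/{f}.npy',c,allow_pickle=True); return c
def load(f): return np.load(f'pics/{f}.npy',allow_pickle=True).item()
def ray(c,u,v):
    K=np.array(c['intrinsics']); d=np.linalg.solve(K,[u,v,1]); d=np.array([d[0],-d[1],-d[2]])
    return np.array(c['origin']),R.from_quat(c['orientation']).apply(d)
def onz(c,u,v,z):
    o,d=ray(c,u,v); return o+d*(z-o[2])/d[2]
def proj(c,p):
    q=R.from_quat(c['orientation']).inv().apply(np.array(p)-c['origin']); K=np.array(c['intrinsics'])
    w=K@np.array([q[0],-q[1],-q[2]]); return w[:2]/w[2]
def tri(c1,p1,c2,p2):
    (o1,d1),(o2,d2)=ray(c1,*p1),ray(c2,*p2)
    s=np.linalg.lstsq(np.c_[d1,-d2],o2-o1,rcond=None)[0]; a,b=o1+s[0]*d1,o2+s[1]*d2
    return (a+b)/2,np.linalg.norm(a-b)
E
python3 - <<'E'
from h import *
for n in ['scene','side','wrist']:
    c=shot(n,n+'0'); print(n,{k:v for k,v in c.items() if k!='image'})
a=[cv2.imread(f'pics/{n}0.png') for n in ['scene','side']]
print(ctrl.read_state())
E
```

```text
pics
scene {'intrinsics': array([[452.34114585,   0.        , 253.74269184],
       [  0.        , 452.34114585, 185.27986715],
       [  0.        ,   0.        ,   1.        ]]), 'origin': array([-0.12925554, -0.81172788,  0.62629978]), 'orientation': array([ 0.40233372, -0.21119489, -0.42568769,  0.78250513])}
side {'intrinsics': array([[451.60236781,   0.        , 256.38270441],
       [  0.        , 451.60236781, 191.42320732],
       [  0.        ,   0.        ,   1.        ]]), 'origin': array([0.30159044, 0.3776499 , 0.56208023]), 'orientation': array([-0.04173381,  0.50342545,  0.85926696, -0.08050709])}
wrist {'intrinsics': array([[344.2337314 ,   0.        , 254.11671574],
       [  0.        , 344.2337314 , 193.44087085],
       [  0.        ,   0.        ,   1.        ]]), 'origin': array([0.17150986, 0.70890633, 0.37261698]), 'orientation': array([-0.13339967, -0.09153708,  0.56590419,  0.80844167])}
{'t': 0.15, 'joints': array([-1.31448078,  0.59191868,  0.04833056,  1.60950086, -0.03329287,
        0.94268832, -0.03371577]), 'qd': array([ 8.67931560e-05, -2.41276820e-03,  6.86300479e-04, -4.43678539e-03,
       -1.47596963e-03, -1.16217261e-03,  6.84335883e-04]), 'effort': array([ 3.06613118e-03, -5.49245238e+01,  1.54952377e+00, -1.98453873e+01,
        9.53906769e-03,  5.67035881e-03, -3.12821555e-06]), 'eef_pos': array([0.24826591, 0.68052045, 0.23840665]), 'tcp_rot': array([ 1.73991591e-01,  9.84746767e-01, -8.50092876e-04, -9.27230387e-05]), 'contact_force': array([-0.26736552, -0.76195099,  0.0067689 ]), 'ft_torque': array([-0.01143688,  0.02036302, -0.00939419]), 'grasp_force': 0.0, 'grip_width': 0.0854079373107368}
```

View pics/scene0.png

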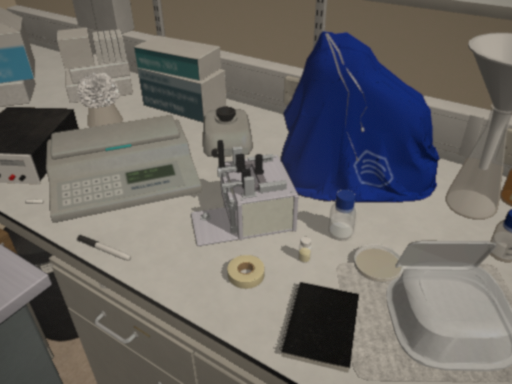

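View pics/side0.png

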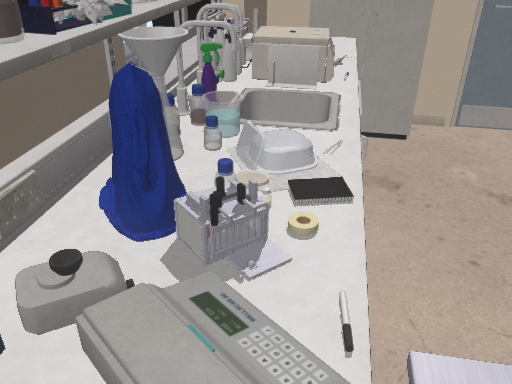

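The scene picture shows the crate around px (255,195) with its sill at (215,220), and the side picture shows it around px (222,225). The vial, tape roll and bottle are to the right of it. I'll enlarge both crops into one picture.

Run:
```python
from h import *
a=cv2.imread('pics/scene0.png')[140:250,188:303]; b=cv2.imread('pics/side0.png')[168:278,170:295]
f=lambda i:cv2.resize(i,None,fx=5,fy=5,interpolation=cv2.INTER_CUBIC)
a,b=f(a[:, :80]),f(b[:,:80])
def grid(i,u0,v0):
    for k in range(0,i.shape[1],50): cv2.putText(i,str(u0+k//5),(k,8),0,.33,(0,0,255),1); cv2.line(i,(k,10),(k,14),(0,0,255),1)
    for k in range(0,i.shape[0],50): cv2.putText(i,str(v0+k//5),(0,k+4),0,.33,(0,0,255),1)
    return i
cv2.imwrite('pics/crop1.png',np.hstack([grid(f(cv2.imread('pics/scene0.png')[140:250,215:295]),215,140),grid(f(cv2.imread('pics/side0.png')[168:278,193:273]),193,168)]))
```

```text
(no output)
```

View pics/crop1.png

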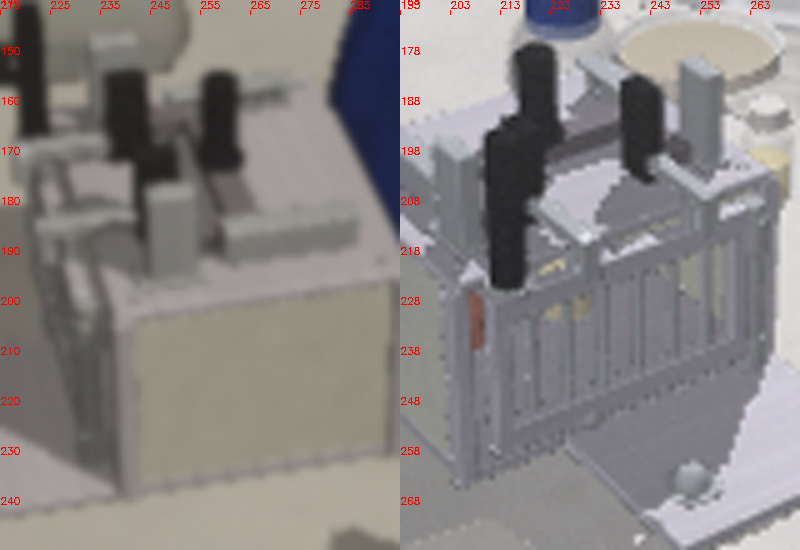

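The crop shows these top centres. In the scene view the knob is at (258.6,155), post 1 at (249,177.6), post 2 at (237.2,147.6) and tab 2 at (240,155). In the side view the knob is at (219.6,177.6), post 1 at (252.6,180.6), post 2 at (203.6,196.6), tab 1 at (240.6,184.6) and the handle at (212.6,192.6).

Run:
```python
from h import *
S,D=load('scene0'),load('side0')
P=dict(knob=((258.6,155),(219.6,177.6),.147),post1=((249,177.6),(252.6,180.6),.137),post2=((237.2,147.6),(203.6,196.6),.137))
for k,(a,b,z) in P.items():
    p,e=tri(S,a,D,b); print(k,p.round(4),'gap',round(e,4),'S',onz(S,*a,z).round(4)[:2],'D',onz(D,*b,z).round(4)[:2])
print('tab2 S',onz(S,240,155,.1375),'tab1 D',onz(D,240.6,184.6,.1375),'handle D',onz(D,212.6,192.6,.158), 'bottomcorner S front-right',onz(S,240,238,0),'D front-left',onz(D,205.6,264,0))
h=cv2.cvtColor(cv2.cvtColor(S['image'],cv2.COLOR_RGB2BGR),cv2.COLOR_BGR2GRAY)
print(h[136:170:2,212:232])
# bystanders
for n,u,v in [('vial',305,258),('tape',246,272),('bottle',342,232)]: print(n,onz(S,u,v,0).round(3))
```

```text
knob [ 0.5138 -0.3946  0.145 ] gap 0.0001 S [ 0.5112 -0.3964] D [ 0.5127 -0.3908]
post1 [ 0.4504 -0.4138  0.1347] gap 0.0002 S [ 0.4476 -0.4157] D [ 0.4497 -0.4098]
post2 [ 0.5288 -0.3319  0.1347] gap 0.0007 S [ 0.5251 -0.3343] D [ 0.5279 -0.3285]
tab2 S [ 0.50377162 -0.35619064  0.1375    ] tab1 D [ 0.46954395 -0.38762128  0.1375    ] handle D [ 0.50483922 -0.31084645  0.158     ] bottomcorner S front-right [ 0.42120471 -0.40830309  0.        ] D front-left [ 0.52247894 -0.3004208   0.        ]
[[131 132 135 135 136 136 137 138 138 137 137 136 137 136 136 135 135 136
  136 136]
 [128 131 134 136 136 135 136 135 134 134 135 136 136 136 136 135 135 136
  135 137]
 [126 130 132 134 131 116  92  74  71  76  95 120 131 133 132 133 133 134
  134 133]
 [125 128 130 131 122  86  49  38  38  39  62 103 125 131 132 131 132 132
  132 133]
 [123 126 129 130 120  84  46  34  34  35  48  81 114 128 130 130 131 130
  130 130]
 [120 122 124 124 116  81  45  34  34  35  41  71 110 125 127 126 126 125
  126 125]
 [108 101  91  85  83  64  42  34  33  35  40  65 102 118 119 117 118 117
  118 115]
 [ 6
[... 232 characters left out ...]
106 106
  108 110]
 [101  78  59  55  54  52  42  36  35  35  36  50  82 109 117 119 120 121
  127 136]
 [159 153 149 148 145 128  87  48  35  35  36  50  94 139 156 159 160 160
  160 153]
 [162 161 161 160 160 149 103  54  36  34  36  50  93 135 149 148 148 149
  147 143]
 [160 161 161 162 161 150 105  55  35  34  35  41  72 111 124 122 115 108
  100  98]
 [160 160 160 160 160 149 107  59  37  35  35  38  67 111 132 135 132 125
  108  96]
 [161 161 161 161 157 141 100  60  43  44  49  51  62  88 104 111 117 120
  117 111]
 [161 161 161 160 155 137 128 126 118 120 131 135 137 141 144 144 144 141
  140 140]]
vial [ 0.442 -0.546  0.   ]
tape [ 0.351 -0.471  0.   ]
bottle [ 0.549 -0.575  0.   ]
```

```bash
python3 -m pendant '[{"xyz":[2.5,-2.6,1.3],"delta_rot":[0,0,-3],"hand":8.5},{"xyz":[5,-5.2,2.6],"delta_rot":[0,0,-6],"hand":8.5},{"xyz":[7.5,-7.8,3.9],"delta_rot":[0,0,-9],"hand":8.5},{"xyz":[10,-10.4,5.2],"delta_rot":[0,0,-12],"hand":8.5},{"xyz":[12.5,-13,6.5],"delta_rot":[0,0,-15],"hand":8.5},{"xyz":[15,-15.6,7.8],"delta_rot":[0,0,-18],"hand":8.5},{"xyz":[17.5,-18.2,9.1],"delta_rot":[0,0,-21],"hand":8.5},{"xyz":[20,-20.8,10.4],"delta_rot":[0,0,-24],"hand":8.5},{"xyz":[21.8,-24.4,10.4],"delta_rot":[0,0,-24],"hand":8.5},{"xyz":[23.6,-28,10.4],"delta_rot":[0,0,-24],"hand":8.5},{"xyz":[25.4,-31.6,10.4],"delta_rot":[0,0,-24],"hand":8.5},{"xyz":[27.2,-35.2,10.4],"delta_rot":[0,0,-24],"hand":8.5}]'
python3 -m pendant '[{"xyz":[1,-4,0],"delta_rot":[0,0,0],"hand":8.5},{"xyz":[2,-8,0],"delta_rot":[0,0,0],"hand":8.5},{"xyz":[3,-12,0],"delta_rot":[0,0,0],"hand":8.5},{"xyz":[4,-16,0],"delta_rot":[0,0,0],"hand":8.5},{"xyz":[5,-20,0],"delta_rot":[0,0,0],"hand":8.5},{"xyz":[6,-24,0],"delta_rot":[0,0,0],"hand":8.5},{"xyz":[6,-28,0],"delta_rot":[0,0,0],"hand":8.5},{"xyz":[6,-32,0],"delta_rot":[0,0,0],"hand":8.5},{"xyz":[6,-36,0],"delta_rot":[0,0,0],"hand":8.5},{"xyz":[6,-40,0],"delta_rot":[0,0,0],"hand":8.5},{"xyz":[6,-44,0],"delta_rot":[0,0,0],"hand":8.5},{"xyz":[6,-48,0],"delta_rot":[0,0,0],"hand":8.5}]'
```

```text
t: 1.15
eef_pos: [0.5208, 0.3272, 0.3432]
tcp_rot: [0.375, 0.927, -0.0, -0.0]
contact_force: [0.8, -0.2, 0.2]
grip_width: 0.0851
grasp_force: 0.0
t: 2.15
eef_pos: [0.5799, -0.1526, 0.3431]
tcp_rot: [0.375, 0.927, 0.0, -0.0]
contact_force: [0.7, 0.5, 0.6]
grip_width: 0.0851
grasp_force: 0.0
```

```bash
python3 -m pendant '[{"xyz":[-1,-4,-1],"delta_rot":[0,0,0],"hand":8.5},{"xyz":[-2,-7.5,-2],"delta_rot":[0,0,0],"hand":8.5},{"xyz":[-3,-11,-3],"delta_rot":[0,0,0],"hand":8.5},{"xyz":[-4,-14.5,-4.5],"delta_rot":[0,0,0],"hand":8.5},{"xyz":[-5,-18,-6],"delta_rot":[0,0,0],"hand":8.5},{"xyz":[-6,-21.5,-7.5],"delta_rot":[0,0,0],"hand":8.5},{"xyz":[-6.5,-24.2,-8],"delta_rot":[0,0,0],"hand":8.5},{"xyz":[-6.5,-24.2,-8],"delta_rot":[0,0,0],"hand":8.5},{"xyz":[-6.5,-24.2,-8],"delta_rot":[0,0,0],"hand":8.5},{"xyz":[-6.5,-24.2,-8],"delta_rot":[0,0,0],"hand":8.5}]'
python3 - <<'E'
from h import *
c=shot('wrist','w1'); print(c['origin'],c['orientation'])
cv2.imwrite('pics/w1b.png',cv2.resize(c['image'][...,::-1],(800,600),interpolation=cv2.INTER_CUBIC))
E
```

```text
t: 2.98
eef_pos: [0.5158, -0.392, 0.263]
tcp_rot: [0.375, 0.927, 0.001, -0.0]
contact_force: [0.4, 0.5, -0.3]
grip_width: 0.0852
grasp_force: 0.0
[ 0.45716573 -0.33500102  0.39747015] [-0.14866827 -0.06302614  0.38544125  0.90849353]
```

View pics/w1b.png

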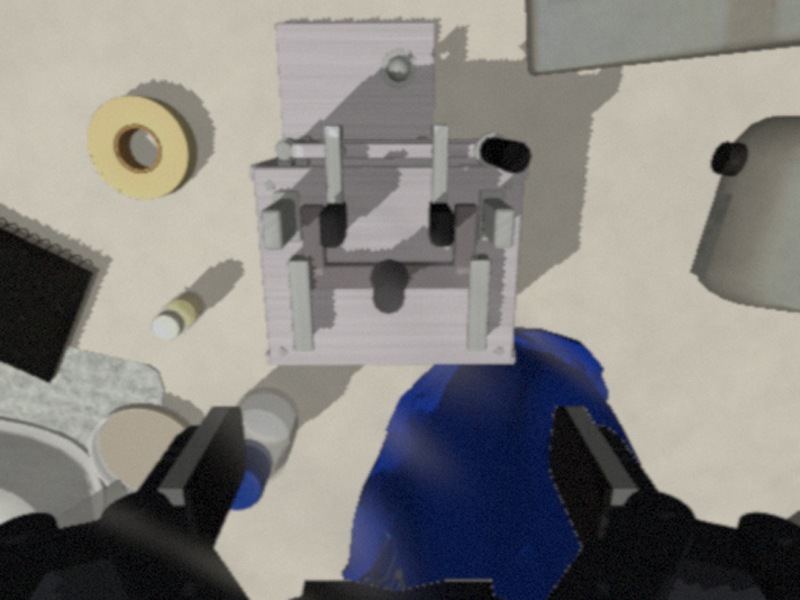

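The wrist view in 800x600 pixels shows the knob top at (388,293), the handle top at (516,155), the post tops at (272,228) and (503,228), and the tab tops at (334,232) and (442,232). The blue cover begins just behind the crate's rear left corner, around (520,330).

Run:
```python
from h import *
c=load('w1'); s=1/1.5625
f=lambda u,v,z:onz(c,(u+.5)*s-.5,(v+.5)*s-.5,z)
print('nadir',proj(c,[*c['origin'][:2],0.])*1.5625)
for n,u,v,z in [('knob',388,293,.147),('handle',516,155,.158),('post1',272,230,.137),('post2',503,230,.137),('tab1',334,232,.1375),('tab2',442,232,.1375),('bl',267,362,.095),('br',515,362,.095),('fl',253,165,.095),('fr',529,165,.095)]:
    print(n,f(u,v,z).round(4)[:2])
bl,br=f(267,362,.095),f(515,362,.095); fl=f(253,165,.095); print('sizes',np.linalg.norm(br-bl),np.linalg.norm(fl-bl))
d=(br-bl); yaw=np.arctan2(d[1],d[0])-np.pi/2; d2=f(503,230,.137)-f(272,230,.137); print('yaw',np.degrees(yaw),np.degrees(np.arctan2(d2[1],d2[0]))-90,np.linalg.norm(d2))
yaw=np.radians(-44); C=(f(503,230,.137)+f(272,230,.137))[:2]/2; ex=np.array([np.cos(yaw),np.sin(yaw)]); ey=np.array([-ex[1],ex[0]])
print('in post-mid frame')
for n,u,v,z in [('knob',388,293,.147),('handle',516,155,.158),('tab1',334,232,.1375),('tab2',442,232,.1375),('bl',267,362,.095),('br',515,362,.095)]:
    q=f(u,v,z)[:2]-C; print(n,(q@ex).round(4),(q@ey).round(4))
for z in (0,.1,.2,.3):
  for u,v in [(520,330),(570,340),(430,370)]:
    q=f(u,v,z)[:2]-C; print('cover',z,u,(q@ex).round(3),(q@ey).round(3))
# blue cover from side: right edge per row
D=load('side0'); im=D['image'].astype(int); m=(im[...,2]>im[...,0]+50)
for v in range(80,240,20):
    u=np.where(m[v,:195])[0]; 
    if len(u): print(v,u.max())
```

```text
nadir [397.10736002 121.39463454]
knob [ 0.511  -0.3934]
handle [ 0.5024 -0.3078]
post1 [ 0.4507 -0.4139]
post2 [ 0.5291 -0.3328]
tab1 [ 0.4724 -0.3928]
tab2 [ 0.509  -0.3548]
bl [ 0.5023 -0.4903]
br [ 0.6085 -0.3804]
fl [ 0.4185 -0.4073]
fr [ 0.5233 -0.2989]
sizes 0.15281815884106556 0.11794252879538318
yaw -44.01893803009372 -44.020307969368574 0.11290120931130977
in post-mid frame
knob 0.0291 0.0002
handle -0.0366 0.0559
tab1 0.0009 -0.0261
tab2 0.0009 0.0266
bl 0.0902 -0.0755
br 0.0902 0.0773
cover 0 520 0.106 0.102
cover 0 570 0.115 0.143
cover 0 430 0.141 0.031
cover 0.1 520 0.067 0.078
cover 0.1 570 0.073 0.108
cover 0.1 430 0.093 0.025
cover 0.2 520 0.028 0.053
cover 0.2 570 0.032 0.073
cover 0.2 430 0.045 0.018
cover 0.3 520 -0.012 0.029
cover 0.3 570 -0.01 0.039
cover 0.3 430 -0.003 0.011
80 152
100 171
120 158
140 166
160 168
180 172
200 172
220 173
```

Run:
```python
from h import *
ex=np.array([.7193,-.6947]); ey=np.array([.6947,.7193]); C=np.array([.4899,-.3733])
V=[load(n) for n in('scene0','side0','w1')]
M=[]
for c in V:
    im=c['image'].astype(int); M.append(cv2.dilate(((im[...,2]>im[...,0]+35)).astype(np.uint8),np.ones((3,3))))
for z in (.17,.2,.25,.3,.35):
    for y in (-.045,-.02,0,.02,.045,.07):
        r=[]
        for x in (.05,.065,.08,.09,.1,.11,.12):
            p=[*(C+x*ex+y*ey),z]; o=''
            for c,m in zip(V,M):
                u,v=proj(c,p).round().astype(int); o+=str(m[v,u]) if 0<=u<512 and 0<=v<384 else '?'
            r.append(o)
        print(z,y,r)
```

```text
0.17 -0.045 ['000', '000', '100', '100', '100', '100', '100']
0.17 -0.02 ['010', '010', '100', '100', '100', '100', '100']
0.17 0 ['000', '000', '000', '101', '101', '101', '101']
0.17 0.02 ['000', '001', '001', '001', '101', '101', '101']
0.17 0.045 ['000', '001', '001', '001', '001', '101', '101']
0.17 0.07 ['001', '001', '001', '011', '011', '111', '111']
0.2 -0.045 ['000', '000', '100', '100', '100', '100', '100']
0.2 -0.02 ['000', '000', '000', '100', '100', '100', '100']
0.2 0 ['000', '000', '001', '101', '101', '101', '101']
0.2 0.02 ['001', '001', '001', '001', '101', '101', '101']
0.2 0.045 ['001', '001', '001', '001', '101', '101', '101']
0.2 0.07 ['001', '001', '001', '001', '001', '111', '111']
0.25 -0.045 ['000', '001', '110', '110', '100', '100', '10?']
0.25 -0.02 ['000', '010', '010', '110', '110', '100', '10?']
0.25 0 ['011', '011', '011', '000', '100', '100', '10?']
0.25 0.02 ['001', '001', '001', '001', '001', '100', '10?']
0.25 0.045 ['001', '001', '001', '001', '001', '001', '10?']
0.25 0.07 ['000', '000', '000', '000', '000', '000', '01?']
0.3 -0.045 ['000', '00?', '00?', '10?', '10?', '10?', '10?']
0.3 -0.02 ['000', '00?', '00?', '00?', '00?', '10?', '11?']
0.3 0 ['000', '00?', '00?', '01?', '01?', '01?', '11?']
0.3 0.02 ['001', '00?', '00?', '01?', '00?', '00?', '00?']
0.3 0.045 ['000', '00?', '00?', '00?', '00?', '00?', '01?']
0.3 0.07 ['000', '00?', '01?', '01?', '00?', '00?', '00?']
0.35 -0.045 ['00?', '00?', '00?', '00?', '00?', '10?', '10?']
0.35 -0.02 ['00?', '00?', '00?', '00?', '00?', '00?', '00?']
0.35 0 ['00?', '00?', '00?', '00?', '00?', '00?', '00?']
0.35 0.02 ['00?', '00?', '00?', '00?', '00?', '00?', '00?']
0.35 0.045 ['00?', '00?', '00?', '00?', '00?', '00?', '00?']
0.35 0.07 ['00?', '00?', '00?', '00?', '00?', '00?', '00?']
```

```bash
python3 -m pendant '[{"xyz":[-0.3,-0.2,-2],"delta_rot":[0,0,0],"hand":4.5},{"xyz":[-0.3,-0.2,-5],"delta_rot":[0,0,0],"hand":4.5},{"xyz":[-0.3,-0.2,-8],"delta_rot":[0,0,0],"hand":4.5},{"xyz":[-0.3,-0.2,-10.5],"delta_rot":[0,0,0],"hand":4.5},{"xyz":[-0.3,-0.2,-12.5],"delta_rot":[0,0,0],"hand":4.5},{"xyz":[-0.3,-0.2,-13.5],"delta_rot":[0,0,0],"hand":4.5},{"xyz":[-0.3,-0.2,-13.5],"delta_rot":[0,0,0],"hand":4.5}]'
python3 -m pendant '[{"xyz":[0,0,0],"delta_rot":[0,0,0],"hand":0.5},{"xyz":[0,0,0],"delta_rot":[0,0,0],"hand":0.5},{"xyz":[0,0,0],"delta_rot":[0,0,0],"hand":0.5},{"xyz":[0,0,0],"delta_rot":[0,0,0],"hand":0.5},{"xyz":[0,0,0],"delta_rot":[0,0,0],"hand":0.5},{"xyz":[0,0,0],"delta_rot":[0,0,0],"hand":0.5}]'
```

```text
t: 3.62
eef_pos: [0.5124, -0.392, 0.1262]
tcp_rot: [0.374, 0.928, 0.001, -0.002]
contact_force: [0.3, 0.3, 0.3]
grip_width: 0.045
grasp_force: 0.0
t: 4.12
eef_pos: [0.5134, -0.3958, 0.1302]
tcp_rot: [0.375, 0.927, -0.0, 0.002]
contact_force: [-1.4, 0.4, 6.3]
grip_width: 0.014
grasp_force: 58.9
```

```bash
python3 -m pendant '[{"xyz":[0.36,-0.35,0],"delta_rot":[0,0,0],"hand":0.5},{"xyz":[0.72,-0.69,0],"delta_rot":[0,0,0],"hand":0.5},{"xyz":[1.08,-1.04,0],"delta_rot":[0,0,0],"hand":0.5},{"xyz":[1.44,-1.39,0],"delta_rot":[0,0,0],"hand":0.5},{"xyz":[1.65,-1.6,0],"delta_rot":[0,0,0],"hand":0.5},{"xyz":[1.8,-1.74,0],"delta_rot":[0,0,0],"hand":0.5}]'; python3 -m pendant '[{"xyz":[0.14,-0.14,0],"delta_rot":[0,0,0],"hand":0.5},{"xyz":[0.28,-0.28,0],"delta_rot":[0,0,0],"hand":0.5},{"xyz":[0.36,-0.35,0],"delta_rot":[0,0,0],"hand":0.5},{"xyz":[0.36,-0.35,0],"delta_rot":[0,0,0],"hand":0.5}]'
python3 - <<'E'
from h import *
c=shot('side','s2'); d=shot('scene','c2'); w=shot('wrist','w2')
E
```

```text
t: 4.62
eef_pos: [0.5313, -0.413, 0.1302]
tcp_rot: [0.375, 0.927, 0.0, 0.001]
contact_force: [-2.2, 1.1, 8.0]
grip_width: 0.0141
grasp_force: 59.0
t: 4.95
eef_pos: [0.5324, -0.414, 0.1302]
tcp_rot: [0.375, 0.927, 0.002, -0.002]
contact_force: [-4.8, 5.8, 12.1]
grip_width: 0.0136
grasp_force: 59.7
```

```bash
python3 -m pendant '[{"xyz":[0.14,-0.14,0],"delta_rot":[0,0,0],"hand":0.5},{"xyz":[0.28,-0.28,0],"delta_rot":[0,0,0],"hand":0.5},{"xyz":[0.28,-0.28,0],"delta_rot":[0,0,0],"hand":0.5}]'
python3 - <<'E'
from h import *
w=load('w2'); cv2.imwrite('pics/w2b.png',cv2.resize(w['image'][...,::-1],(700,525)))
E
```

```text
t: 5.35
eef_pos: [0.5325, -0.4142, 0.1301]
tcp_rot: [0.375, 0.927, 0.004, -0.006]
contact_force: [-9.4, 10.0, 19.0]
grip_width: 0.0137
grasp_force: 60.3
```

View pics/w2b.png

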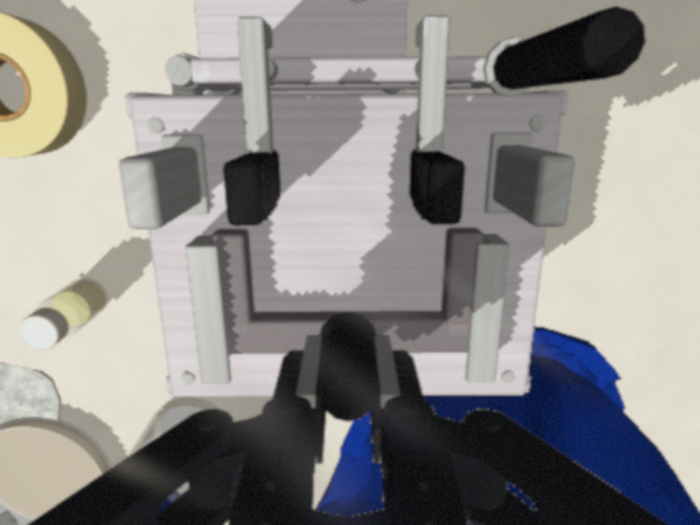

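The guard sits firmly at its stop: its prongs are behind both tabs, and the wrist view shows both tabs (around (250,187) and (437,187)) clear of it. Next I release the knob and go to catch 1.

```bash
python3 -m pendant '[{"xyz":[-0.4,0.4,0],"delta_rot":[0,0,0],"hand":0.5},{"xyz":[-0.4,0.4,0],"delta_rot":[0,0,0],"hand":4.5},{"xyz":[-0.4,0.4,0],"delta_rot":[0,0,0],"hand":4.5},{"xyz":[-0.4,0.4,0],"delta_rot":[0,0,0],"hand":4.5},{"xyz":[-0.4,0.4,0],"delta_rot":[0,0,0],"hand":4.5},{"xyz":[-0.4,0.4,3],"delta_rot":[0,0,0],"hand":4.5},{"xyz":[-0.4,0.4,6],"delta_rot":[0,0,0],"hand":7},{"xyz":[-0.4,0.4,8],"delta_rot":[0,0,0],"hand":7},{"xyz":[-4,0.6,8],"delta_rot":[0,0,0],"hand":7},{"xyz":[-8,0.9,8],"delta_rot":[0,0,0],"hand":7},{"xyz":[-8.1,0.9,8],"delta_rot":[0,0,0],"hand":7},{"xyz":[-8.1,0.9,8],"delta_rot":[0,0,0],"hand":7}]'
```

```text
t: 6.35
eef_pos: [0.4522, -0.4101, 0.2082]
tcp_rot: [0.377, 0.926, -0.0, -0.001]
contact_force: [1.2, -0.6, 0.6]
grip_width: 0.0703
grasp_force: 0.0
```

```bash
python3 -m pendant '[{"xyz":[0.3,0.1,-2],"delta_rot":[0,0,0],"hand":7},{"xyz":[0.3,0.1,-4],"delta_rot":[0,0,0],"hand":7},{"xyz":[0.3,0.1,-5.5],"delta_rot":[0,0,0],"hand":7},{"xyz":[0.3,0.1,-7],"delta_rot":[0,0,0],"hand":7},{"xyz":[0.3,0.1,-8.2],"delta_rot":[0,0,0],"hand":7},{"xyz":[0.3,0.1,-9.2],"delta_rot":[0,0,0],"hand":7},{"xyz":[0.3,0.1,-9.2],"delta_rot":[0,0,0],"hand":7}]'
python3 - <<'E'
from h import *
w=shot('wrist','w3'); cv2.imwrite('pics/w3b.png',cv2.resize(w['image'][...,::-1],(700,525)))
E
```

```text
t: 6.93
eef_pos: [0.4587, -0.4077, 0.1141]
tcp_rot: [0.375, 0.927, 0.001, -0.002]
contact_force: [-0.1, 0.5, -0.4]
grip_width: 0.0701
grasp_force: 0.0
```

View pics/w3b.png

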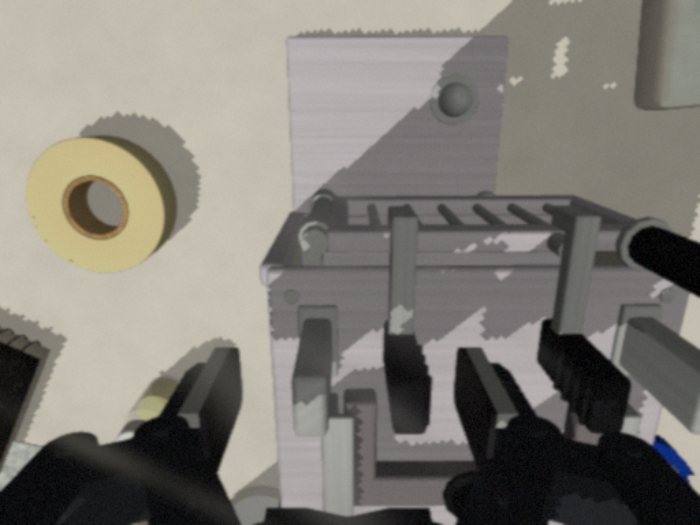

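The pads straddle post 1 (312,375) and tab 1 (405,380) as intended. I nudge 3 mm outward and squeeze.

```bash
python3 -m pendant '[{"xyz":[-0.25,-0.15,0],"delta_rot":[0,0,0],"hand":7},{"xyz":[-0.25,-0.15,0],"delta_rot":[0,0,0],"hand":5},{"xyz":[-0.25,-0.15,0],"delta_rot":[0,0,0],"hand":3.5},{"xyz":[-0.25,-0.15,0],"delta_rot":[0,0,0],"hand":1.5},{"xyz":[-0.25,-0.15,0],"delta_rot":[0,0,0],"hand":1.5},{"xyz":[-0.25,-0.15,0],"delta_rot":[0,0,0],"hand":1.5},{"xyz":[-0.25,-0.15,0],"delta_rot":[0,0,0],"hand":1.5},{"xyz":[-0.25,-0.15,0],"delta_rot":[0,0,0],"hand":1.5},{"xyz":[-0.25,-0.15,0],"delta_rot":[0,0,0],"hand":1.5}]'
```

```text
t: 7.73
eef_pos: [0.4564, -0.4115, 0.1179]
tcp_rot: [0.375, 0.927, -0.001, 0.001]
contact_force: [-1.5, -0.1, 5.5]
grip_width: 0.0216
grasp_force: 61.1
```

```bash
python3 -m pendant '[{"xyz":[0,0,0],"delta_rot":[0,0,0],"hand":7},{"xyz":[0,0,0],"delta_rot":[0,0,0],"hand":7},{"xyz":[0,0,0],"delta_rot":[0,0,0],"hand":7},{"xyz":[0,0,0],"delta_rot":[0,0,0],"hand":7},{"xyz":[0,0,2],"delta_rot":[0,0,0],"hand":7},{"xyz":[0,0,5],"delta_rot":[0,0,0],"hand":7},{"xyz":[0,0,8],"delta_rot":[0,0,0],"hand":7},{"xyz":[1.5,1.5,9.5],"delta_rot":[0,0,0],"hand":7},{"xyz":[4,4.2,9.5],"delta_rot":[0,0,0],"hand":7},{"xyz":[6.4,6.8,9.5],"delta_rot":[0,0,0],"hand":7},{"xyz":[6.8,7.1,9.5],"delta_rot":[0,0,0],"hand":7},{"xyz":[6.8,7.1,9.5],"delta_rot":[0,0,0],"hand":7}]'
python3 - <<'E'
from h import *
w=shot('wrist','w4'); cv2.imwrite('pics/w4b.png',cv2.resize(w['image'][...,::-1],(700,525)))
E
```

```text
t: 8.73
eef_pos: [0.5273, -0.3354, 0.2109]
tcp_rot: [0.372, 0.928, 0.001, 0.0]
contact_force: [-0.5, -0.1, -0.2]
grip_width: 0.07
grasp_force: 0.0
```

View pics/w4b.png

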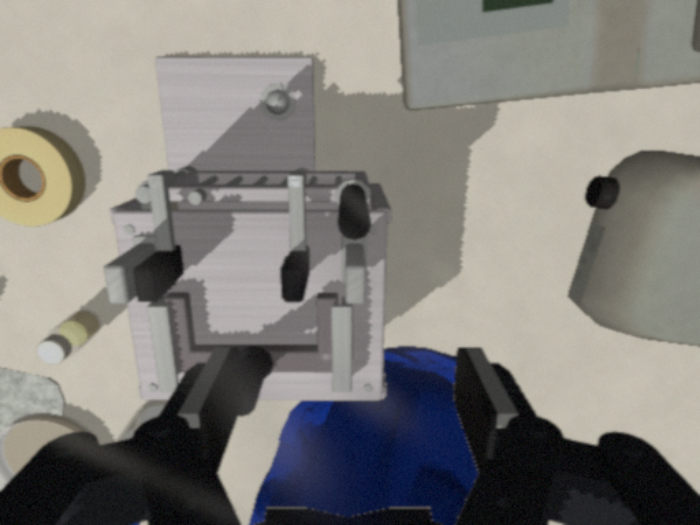

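Tab 1 (160,272) now sits close against post 1 (122,272), and catch 2 is still open at (295,275) and (355,275).

```bash
python3 -m pendant '[{"xyz":[0,0,-2],"delta_rot":[0,0,0],"hand":7},{"xyz":[0,0,-4],"delta_rot":[0,0,0],"hand":7},{"xyz":[0,0,-4],"delta_rot":[0,0,0],"hand":7},{"xyz":[0,0,-4],"delta_rot":[0,0,0],"hand":7},{"xyz":[0,0,-4],"delta_rot":[0,0,0],"hand":7}]'
```

```text
t: 9.2
eef_pos: [0.5236, -0.3407, 0.1719]
tcp_rot: [0.376, 0.927, -0.001, 0.0]
contact_force: [0.7, -0.2, -0.2]
grip_width: 0.0698
grasp_force: 0.0
```

```bash
python3 -m pendant '[{"xyz":[0,0.2,-1],"delta_rot":[0,0,0],"hand":7},{"xyz":[0,0.2,-2.5],"delta_rot":[0,0,0],"hand":7},{"xyz":[0,0.2,-4],"delta_rot":[0,0,0],"hand":7},{"xyz":[0,0.2,-5.2],"delta_rot":[0,0,0],"hand":7},{"xyz":[0,0.2,-5.6],"delta_rot":[0,0,0],"hand":7},{"xyz":[0,0.2,-5.6],"delta_rot":[0,0,0],"hand":7},{"xyz":[0,0.2,-5.6],"delta_rot":[0,0,0],"hand":7}]'
```

```text
t: 9.78
eef_pos: [0.5245, -0.3374, 0.1155]
tcp_rot: [0.375, 0.927, -0.0, 0.0]
contact_force: [0.3, -0.7, -0.4]
grip_width: 0.0698
grasp_force: 0.0
```

```bash
python3 -m pendant '[{"xyz":[0,0,0],"delta_rot":[0,0,0],"hand":5},{"xyz":[0,0,0],"delta_rot":[0,0,0],"hand":3.5},{"xyz":[0,0,0],"delta_rot":[0,0,0],"hand":1.5},{"xyz":[0,0,0],"delta_rot":[0,0,0],"hand":1.5},{"xyz":[0,0,0],"delta_rot":[0,0,0],"hand":1.5},{"xyz":[0,0,0],"delta_rot":[0,0,0],"hand":1.5},{"xyz":[0,0,0],"delta_rot":[0,0,0],"hand":1.5},{"xyz":[0,0,0],"delta_rot":[0,0,0],"hand":1.5}]'
```

```text
t: 10.45
eef_pos: [0.5255, -0.3374, 0.1168]
tcp_rot: [0.374, 0.927, -0.0, 0.001]
contact_force: [-1.0, 1.3, 7.5]
grip_width: 0.0219
grasp_force: 61.2
```

```bash
python3 -m pendant '[{"xyz":[0,0,0],"delta_rot":[0,0,0],"hand":7},{"xyz":[0,0,0],"delta_rot":[0,0,0],"hand":7},{"xyz":[0,0,0],"delta_rot":[0,0,0],"hand":7},{"xyz":[0,0,0],"delta_rot":[0,0,0],"hand":7},{"xyz":[0,0,2],"delta_rot":[0,0,0],"hand":7},{"xyz":[0,0,5],"delta_rot":[0,0,0],"hand":7},{"xyz":[0,0,8],"delta_rot":[0,0,0],"hand":5.5},{"xyz":[0,0,9.5],"delta_rot":[0,0,0],"hand":5},{"xyz":[0,0,9.5],"delta_rot":[0,0,0],"hand":5},{"xyz":[0,0,9.5],"delta_rot":[0,0,0],"hand":5}]'
python3 - <<'E'
from h import *
w=shot('wrist','w5'); cv2.imwrite('pics/w5b.png',cv2.resize(w['image'][100:300,140:400,::-1],None,fx=3,fy=3))
print(onz(load('scene0'),220.5,142,.158).round(4), onz(load('w4'),353/700*512,226/700*512,.158).round(4))
E
```

```text
t: 11.28
eef_pos: [0.5249, -0.337, 0.211]
tcp_rot: [0.375, 0.927, 0.0, 0.001]
contact_force: [-0.8, -0.3, -0.1]
grip_width: 0.0497
grasp_force: 0.0
[ 0.4969 -0.3134  0.158 ] [ 0.5034 -0.3091  0.158 ]
```

View pics/w5b.png

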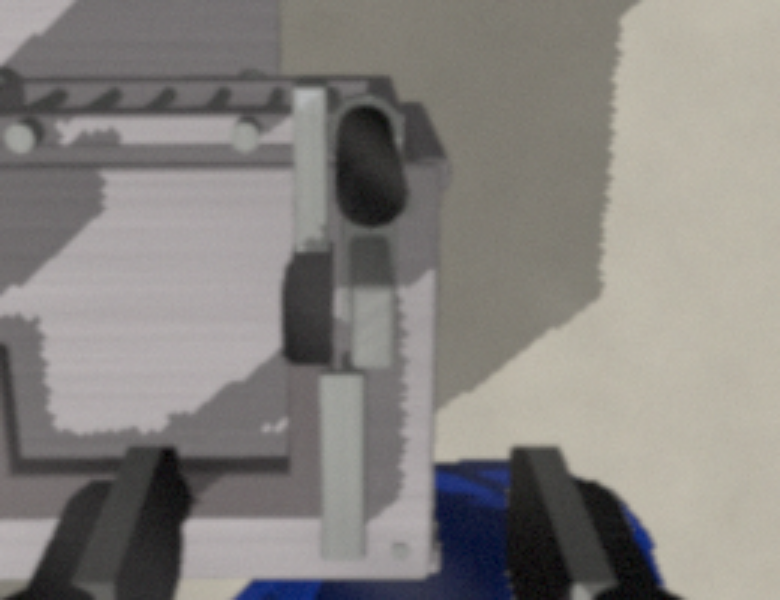

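Both catches now sit against their posts. The handle's top centre is near crop (372,194), which agrees with the estimate of (0.503,-0.309).

```bash
python3 -c "
from h import *
print(onz(load('w5'),264,164.7,.158))"
python3 -m pendant '[{"xyz":[-1.1,1.4,0],"delta_rot":[0,0,0],"hand":5},{"xyz":[-2.15,2.8,0],"delta_rot":[0,0,0],"hand":5},{"xyz":[-2.15,2.8,-1],"delta_rot":[0,0,0],"hand":5},{"xyz":[-2.15,2.8,-2.5],"delta_rot":[0,0,0],"hand":5},{"xyz":[-2.15,2.8,-4.5],"delta_rot":[0,0,0],"hand":5},{"xyz":[-2.15,2.8,-6.5],"delta_rot":[0,0,0],"hand":5},{"xyz":[-2.15,2.8,-7.8],"delta_rot":[0,0,0],"hand":5},{"xyz":[-2.15,2.8,-8],"delta_rot":[0,0,0],"hand":5},{"xyz":[-2.15,2.8,-8],"delta_rot":[0,0,0],"hand":5}]'
```

```text
[ 0.50331925 -0.30813643  0.158     ]
t: 12.08
eef_pos: [0.5017, -0.3086, 0.1281]
tcp_rot: [0.375, 0.927, 0.0, -0.002]
contact_force: [0.3, -0.0, 1.1]
grip_width: 0.05
grasp_force: 0.0
```

```bash
python3 -m pendant '[{"xyz":[0,0,0],"delta_rot":[0,0,0],"hand":2.5},{"xyz":[0,0,0],"delta_rot":[0,0,0],"hand":0.5},{"xyz":[0,0,0],"delta_rot":[0,0,0],"hand":0.5},{"xyz":[0,0,0],"delta_rot":[0,0,0],"hand":0.5},{"xyz":[0,0,0],"delta_rot":[0,0,0],"hand":0.5},{"xyz":[0,0,0],"delta_rot":[0,0,0],"hand":0.5},{"xyz":[0,0,0],"delta_rot":[0,0,0],"hand":0.5}]'
```

```text
t: 12.67
eef_pos: [0.5038, -0.3092, 0.1312]
tcp_rot: [0.375, 0.927, 0.0, 0.001]
contact_force: [1.2, 1.0, 5.1]
grip_width: 0.0124
grasp_force: 58.6
```

```bash
python3 -c "
from h import *
s=ctrl.read_state(); print(s['joints'].round(3))
a0=np.radians(46)
for th in range(0,73,4):
    a=a0+np.radians(th); print(th,(11.4*np.array([np.cos(a)-np.cos(a0),np.sin(a)-np.sin(a0)])).round(2))"
```

```text
[ 0.245  0.59   0.323  2.007 -0.324  0.592  1.59 ]
0 [0. 0.]
4 [-0.59  0.53]
8 [-1.22  1.02]
12 [-1.88  1.47]
16 [-2.57  1.87]
20 [-3.28  2.21]
24 [-4.02  2.51]
28 [-4.78  2.76]
32 [-5.55  2.95]
36 [-6.33  3.09]
40 [-7.12  3.17]
44 [-7.92  3.2 ]
48 [-8.71  3.17]
52 [-9.51  3.09]
56 [-10.29   2.95]
60 [-11.06   2.76]
64 [-11.82   2.51]
68 [-12.56   2.21]
72 [-13.27   1.87]
```

```bash
python3 -m pendant '[{"xyz":[-0.3,0.27,0],"delta_rot":[0,0,2],"hand":0.5},{"xyz":[-0.59,0.53,0],"delta_rot":[0,0,3],"hand":0.5},{"xyz":[-0.9,0.78,0],"delta_rot":[0,0,5],"hand":0.5},{"xyz":[-1.22,1.02,0],"delta_rot":[0,0,7],"hand":0.5},{"xyz":[-1.55,1.25,0],"delta_rot":[0,0,9],"hand":0.5},{"xyz":[-1.88,1.47,0],"delta_rot":[0,0,10],"hand":0.5},{"xyz":[-1.88,1.47,0],"delta_rot":[0,0,10],"hand":0.5},{"xyz":[-1.88,1.47,0],"delta_rot":[0,0,10],"hand":0.5}]'; python3 -c "
from h import *
s=ctrl.read_state(); print(s['joints'].round(3),s['ft_torque'].round(2))"
```

```text
t: 13.33
eef_pos: [0.4857, -0.2948, 0.1312]
tcp_rot: [0.292, 0.956, -0.0, 0.002]
contact_force: [3.5, 0.9, 5.5]
grip_width: 0.0123
grasp_force: 58.9
[ 0.27   0.561  0.272  2.057 -0.276  0.554  1.715] [ 0.15 -0.54  0.21]
```

```bash
python3 -m pendant '[{"xyz":[-0.69,0.4,0],"delta_rot":[0,0,3.5],"hand":0.5},{"xyz":[-1.4,0.74,0],"delta_rot":[0,0,7],"hand":0.5},{"xyz":[-2.14,1.04,0],"delta_rot":[0,0,10.5],"hand":0.5},{"xyz":[-2.9,1.29,0],"delta_rot":[0,0,14],"hand":0.5},{"xyz":[-3.67,1.48,0],"delta_rot":[0,0,18],"hand":0.5},{"xyz":[-4.45,1.62,0],"delta_rot":[0,0,21.5],"hand":0.5},{"xyz":[-5.24,1.7,0],"delta_rot":[0,0,25],"hand":0.5},{"xyz":[-6.04,1.73,0],"delta_rot":[0,0,28.5],"hand":0.5},{"xyz":[-6.83,1.7,0],"delta_rot":[0,0,32],"hand":0.5},{"xyz":[-6.83,1.7,0],"delta_rot":[0,0,32],"hand":0.5},{"xyz":[-6.83,1.7,0],"delta_rot":[0,0,32],"hand":0.5}]'; python3 -c "
from h import *
s=ctrl.read_state(); print(s['joints'].round(3),s['ft_torque'].round(2))"
```

```text
t: 14.25
eef_pos: [0.4156, -0.277, 0.1311]
tcp_rot: [0.018, 1.0, 0.0, 0.0]
contact_force: [1.5, 2.7, 11.0]
grip_width: 0.0121
grasp_force: 60.1
[ 0.418  0.485  0.106  2.198 -0.113  0.463  2.147] [ 0.52 -0.15 -0.06]
```

```bash
python3 -m pendant '[{"xyz":[-0.8,-0.08,0],"delta_rot":[0,0,3.5],"hand":0.5},{"xyz":[-1.58,-0.22,0],"delta_rot":[0,0,7],"hand":0.5},{"xyz":[-2.35,-0.41,0],"delta_rot":[0,0,10.5],"hand":0.5},{"xyz":[-3.11,-0.66,0],"delta_rot":[0,0,14],"hand":0.5},{"xyz":[-3.85,-0.96,0],"delta_rot":[0,0,17.5],"hand":0.5},{"xyz":[-4.2,-1.13,0],"delta_rot":[0,0,19],"hand":0.5},{"xyz":[-4.2,-1.13,0],"delta_rot":[0,0,19],"hand":0.5},{"xyz":[-4.2,-1.13,0],"delta_rot":[0,0,19],"hand":0.5},{"xyz":[-4.2,-1.13,0],"delta_rot":[0,0,19],"hand":0.5},{"xyz":[-4.2,-1.13,0],"delta_rot":[0,0,19],"hand":0.5},{"xyz":[-4.2,-1.13,0],"delta_rot":[0,0,19],"hand":0.5}]'
python3 - <<'E'
from h import *
s=ctrl.read_state(); print(s['joints'].round(3),s['ft_torque'].round(2),abs(s['qd']).max())
d=s['eef_pos'][:2]-[.4243,-.391]; print(np.hypot(*d),np.degrees(np.arctan2(d[1],d[0]))-46)
w=shot('wrist','w6'); S=shot('scene','c6')
cv2.imwrite('pics/fin.png',np.hstack([cv2.resize(w['image'][...,::-1],(400,300)),cv2.resize(S['image'][110:310,150:417,::-1],(400,300))]))
E
```

```text
t: 15.17
eef_pos: [0.3754, -0.2877, 0.1311]
tcp_rot: [-0.149, 0.989, -0.0, 0.001]
contact_force: [2.2, 4.9, 10.6]
grip_width: 0.0128
grasp_force: 60.1
[ 0.555  0.459  0.005  2.252 -0.008  0.429  2.437] [ 0.87 -0.52  0.34] 0.0012575036233467348
0.11431277284125602 69.33274017091942
```

View pics/fin.png

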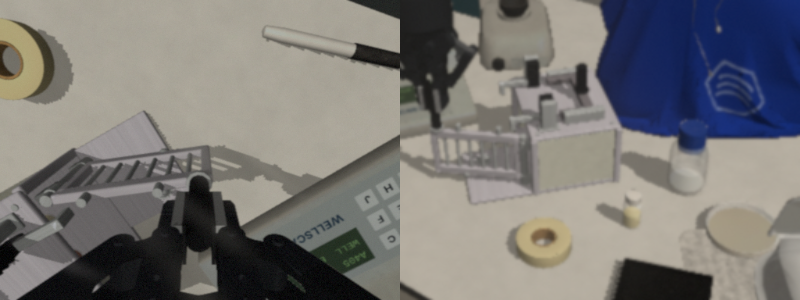

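The gate stands open at about 69°, still and gripped by its handle. The vial, tape roll and bottle are where they were. I hand it in.

```bash
python3 -c "
from station import hand_in
print(hand_in())"
```

```text
the job is handed in; nothing more can be done
None
```

The job is handed in with the arm still holding the handle and the gate still at about 69° (wide open is 60°): I slid the guard fully back, squeezed catch 1 and then catch 2 fully, and the last camera view showed the vial, tape roll and bottle undisturbed.

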